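Open the ball canister without losing the ball in its lid

ROBOT

A 6-joint arm with a two-finger parallel gripper is mounted at the origin on a cart in front of the work surface, level with it; the furniture and walls round the work are solid. World frame = base frame: x ahead of the robot, y to its left, z up, the work surface at z = 0. Lengths are in m, angles in rad, forces in N, time in s.
With the tool pointing down it reaches from about 0.3 to 0.775 m from the base axis. Payload 14.6 kg.
Tool frame: the origin (TCP) lies between the finger pads; the fingertips stand 14 mm ahead of it and the grasp point (between the pads) lies 5 mm behind it; z points along the fingers, y is the line along which they close (so a half turn about z gives the same grasp; the last joint's range is limited). The gripper opens to 94 mm and grips with 3 to 60 N. Pads are 16 mm wide; open, the fingers measure 119 mm over their backs; the gripper's body (75 mm by 177 mm) begins 78 mm behind the grasp point.
Start: joints at [1.114, 0.3, 1.521, -0, 1.321, -0.067], TCP at [0.209, 0.509, 0.219] pointing down, gripper open.
Joint ranges: [-3.03, 3.03], [-0.79, 2.21], [0.23, 2.52], [-1.04, 4.18], [0, 3.07], [-2.55, 2.55]. Speed limits (rad/s): [2.22, 2.22, 2.57, 3.14, 3.14, 3.14].

INTERFACE

Orientations are given as [roll, pitch, yaw] about the fixed x, y, z axes, in that order (R = Rz(yaw) Ry(pitch) Rx(roll)).
In Python, from station import ctrl gives the robot as it stands. The module is installed in compiled form; this text tells all that it offers.
- The arm moves only by the tool move_arm, never from a script. Its argument "targets" is a list of rows, each a list of 7 numbers: the opening, from -1 (shut) to 1 (fully open), then the shift along the tool's x, y, z in units of 50 mm (1.0 is 50 mm), then the turn, a rotation vector about the tool's x, y, z in rad. A call has 1 to 12 rows; each row is the pose to reach, as a shift and turn from the pose commanded when the call began, along the tool's axes at that moment; what a row does not reach only later rows make up. A row lasts 1/10 s, in which the tool goes at most 50 mm and 8.59 degrees, less where a joint would pass 70% of its speed; a pose out of reach is approached as far as the arm can. A call with a gripper value outside its range is refused whole. The fingers move at their own pace and stop on an object; "grip_force" is the grip in N (left out, the last holds). Time passes only in rows, so rows that repeat a pose let the fingers close. It gives the time, the measured TCP pose, the force, the opening and the grip force at its end, in the units of the state.
- ctrl.get_obs(): the state, without advancing time (a new reading comes with each control period).
- ctrl.camera(name): name is "side" or "top" or "wrist"; returns (picture, depth): 384x512x3 uint8, red, green, blue; 384x512 float32, m along the optical axis (not along the pixel's ray), 0 where there is no reading.
- ctrl.camera_params(name): a dict with "intrinsics" (3x3 intrinsics, pixels), "rvec" (rotation vector, rad) and "tvec" (3), from world to camera coordinates, as OpenCV has them; the wrist camera has in their place "T_tool_cam" (4x4, takes a point from camera to tool coordinates, whose origin is the TCP and whose axes are the flange's). Camera axes: x right, y down, z forward; pixel columns grow to the right and rows downward; lengths in m; the calibration is good to about 2 mm. A picture is of the moment at which its call begins: read the wrist's pose just before it. camera_params takes no time and is no camera call.
- ctrl.hand_in(): hands the job in; it is judged then, once.
Trained networks look in the newest picture that a camera, given by its name, has taken for a name from the list of things; names that differ only in an ending like _2 or _b are one class to them, and where a whole thing is asked for, a point or a joint stands for the part that bears it (a point fixed in the world has none). Each returns a list of dicts, best first, with "score" (0 to 1); they miss things now and then, are a little off and sometimes report something else, mostly with a low value. They report only what shows in the picture. A call takes as long as a camera call.
- ctrl.cut_out(camera, target): "region" (384x512 bool, what is visible of it) and "point" ([column, row] in pixels, amid what is visible of it).
- ctrl.tip_of(camera, target): "point" ([column, row] in pixels: a listed point, or the origin of a listed thing).
The state is a dict: "time_s": time; "qpos": joint angles; "joint_vel": joint speeds; "tau": joint torques, N m; "ee_pos": TCP position; "eef_rot": TCP orientation; "force": force on the tool from outside, world axes, zero at the start; "moment": the same for the moment, N m; "grip_width": finger opening in m; "grip_force": force on a finger pad.
Only numpy, scipy, OpenCV 4.12 (cv2) and the standard library are available. Lean on these libraries where they do the work, as an engineer would, in place of code of your own. Each camera call takes 0.05 s, during which the arm holds its last target. There are 200 camera calls.

TASK

A loose bearing ball lies in the dished lid of the bearing-ball canister, and the canister is to be opened without losing it. Swing the hasp off the lid's staple, right over to the outside; then take the lid by its bow handle, turn it a quarter turn anticlockwise (seen from above) where it sits, which frees its bayonet lugs, and lift it straight up about 10 cm, gently and level all the way so that the ball stays in the middle of the dish, without touching the ball or pushing the things round about away. The program finishes while still holding the lid there, level, above the open canister.

Things in the scene. Friction and masses are not known exactly. Their poses are not given: they have to be found in the camera images.
- canister: round grey canister, 160 mm across, rim 105 mm high, fixed. Origin under its centre on the bench, z up; hasp hinge on its -x side. A flange inside the mouth has gaps at +y and -y for the lid's lugs: the lid lifts out only when turned 90 degrees (+-10) anticlockwise from locked; stops limit its turning to about -6 and +97 degrees. Balls lie inside
- lid: loose grey metal lid with a dished middle, 165 mm across, 0.35 kg. Origin on its axis, in the plane where it sits on the canister's rim; z up. Locked (at the start) its axes agree with the canister's within 4 degrees. Rim 4 mm thick; bow handle along its y, feet 59 mm out; staple on the rim at x = -75 mm, 11 mm tall; below it a spigot 16 mm deep, two lugs at +x and -x, 72 mm out, with 2 mm play under the flange
- lid_grip (a point): middle of the bow handle's black grip, on the lid's axis 54 mm above the lid's origin; the grip is a bar 14 x 14 mm in section, 50 mm long along the lid's y axis, free on both sides; the top of the resting ball lies 36 mm below the grip's underside
- dish_centre (a point): where the ball's centre lies when it rests in the middle of the dish: on the lid's axis, 2 mm above the lid's origin. The bare metal dish is 96 mm across, its middle 11 mm below the rim's top; it is flat within 7 mm of the axis, then slopes 5.5 degrees out to 38 mm and steeply beyond
- ball: loose steel ball, 18 mm in diameter, 24 g, lying near the middle of the dish; it rolls if the lid is tilted or jerked. The body's origin turns with it: use point ball_center
- ball_center (a point): centre of the ball
- hasp (a joint): hasp angle in rad: 0 = flat inwards over the lid, the staple standing through its slot (the start; the lid then cannot turn), 1.57 = upright, 3.14 = flat outwards, 3.5 = end stop. Easy hinge: let go below about 1.3 it falls back, above about 1.85 it falls outwards by its own weight, between it may stay. Steel strap 26 mm wide, 3 mm thick, 40 g, slot 15 mm wide
- hasp_pin (a point): middle of the hasp's hinge pin, 97 mm from the canister's axis on its -x side, 112 mm above the bench; the pin lies along the canister's y axis
- hasp_end (a point): middle of the hasp's rolled finger end: a round bar 10 mm thick, 26 mm long, parallel to the pin and 37 mm from it; when closed 118 mm above the bench, 60 mm from the canister's axis, its underside 4 mm above the lid's rim. Pinched at its two end faces it can be carried round the pin, turning between the fingers
- screwdriver: screwdriver with a thick handle, 173 mm long, lying on the bench; origin under its middle
- tape_electrical: small roll of black tape, 58 mm across, 19 mm high; origin under its centre
- jar_redcap: small white jar with screw cap, 41 mm across, 65 mm high; origin under its centre

How it is judged:
By the outcome, as a careful person would: the job done as asked, in the order asked, and still so for the second after the job is handed in, while the arm keeps its last pose, push and grip.
It also fails if it takes over 54 s, if anything falls off the work surface, if the arm or the gripper's body presses on something with over 40 N, if the wrist force passes 120 N, or if a joint passes its speed limit or range.

## Working session

There is one attempt and no reset: what is moved stays moved. The work goes in short steps, Python scripts to look and compute and a tool call to move; the robot and the scene stay as the last step left them, time stands still between calls to the robot, and variables do not carry over. Pictures are saved under pics/ and viewed, at most 10 in all, crops included, and the job is handed in when it is done.

Besides the shell and the picture viewer there is one more tool, called after "Call:" by a JSON object that holds its "api" and its "payload", one argument or row to a line. move_arm: Moves the arm, as the interface text tells. Its arguments: {"type":"object","properties":{"targets":{"type":"array"},"grip_force":{"type":"number"}},"required":["targets"]}

```bash
mkdir -p pics; cat > h.py <<'E'
import numpy as np, cv2
from scipy.spatial.transform import Rotation as R
from station import ctrl
def cam(name):
    o=ctrl.get_obs(); img,d=ctrl.camera(name); p=ctrl.camera_params(name); K=np.array(p["intrinsics"])
    if "T_tool_cam" in p:
        T=np.eye(4); T[:3,:3]=R.from_euler("xyz",o["eef_rot"]).as_matrix(); T[:3,3]=o["ee_pos"]; W=T@np.array(p["T_tool_cam"])
    else:
        E=np.eye(4); E[:3,:3]=R.from_rotvec(np.ravel(p["rvec"])).as_matrix(); E[:3,3]=np.ravel(p["tvec"]); W=np.linalg.inv(E)
    return img,d,K,W
def onz(uv,K,W,z):
    r=W[:3,:3]@np.linalg.inv(K)@np.array([uv[0],uv[1],1.]); c=W[:3,3]
    return c+r*(z-c[2])/r[2]
def save(n,img): cv2.imwrite("pics/"+n,cv2.cvtColor(img,cv2.COLOR_RGB2BGR))
E
cat > a.py <<'E'
from h import *
o=ctrl.get_obs(); print(o["time_s"],o["ee_pos"],o["eef_rot"],o["grip_width"])
ims=[]
Z=dict(hasp_pin=.112,hasp_end=.118,lid_grip=.159,ball_center=.107,lid=.105,canister=0,screwdriver=0,tape_electrical=0,jar_redcap=0)
for n in ["top","side"]:
    img,d,K,W=cam(n); ims.append(img); print(n,W[:3,3].round(3))
    for t,z in Z.items():
        for r in ctrl.tip_of(n,t)[:1]: print(t,round(r["score"],2),np.round(r["point"]),onz(r["point"],K,W,z).round(4))
save("a.png",cv2.resize(np.hstack(ims),(800,300)))
E
python3 a.py
```

```text
0.0 [0.20888387 0.50851922 0.21890147] [-3.14045989e+00 -1.04768949e-04  2.75180412e+00] 0.09370296084875031
top [ 0.127 -0.193  1.356]
hasp_pin 0.58 [292. 210.] [ 0.4543 -0.2725  0.112 ]
lid_grip 0.96 [312. 174.] [ 0.5414 -0.3202  0.159 ]
ball_center 0.36 [306. 178.] [ 0.5485 -0.309   0.107 ]
lid 0.94 [305. 178.] [ 0.5479 -0.3054  0.105 ]
canister 0.76 [302. 185.] [ 0.5607 -0.3088  0.    ]
screwdriver 0.67 [167. 219.] [0.4441 0.077  0.    ]
tape_electrical 0.71 [176. 167.] [0.6023 0.0659 0.    ]
side [0.075 0.204 1.05 ]
hasp_pin 0.96 [294. 192.] [ 0.4581 -0.2709  0.112 ]
hasp_end 0.48 [288. 179.] [ 0.4943 -0.2842  0.118 ]
lid_grip 0.6 [281. 150.] [ 0.5607 -0.3138  0.159 ]
ball_center 0.51 [320. 169.] [ 0.4687 -0.381   0.107 ]
lid 0.88 [279. 162.] [ 0.5617 -0.311   0.105 ]
screwdriver 0.85 [198. 285.] [0.4528 0.0655 0.    ]
tape_electrical 0.58 [169. 244.] [0.5999 0.0585 0.    ]
jar_redcap 0.53 [318. 168.] [ 0.5183 -0.4463  0.    ]
```

View pics/a.png

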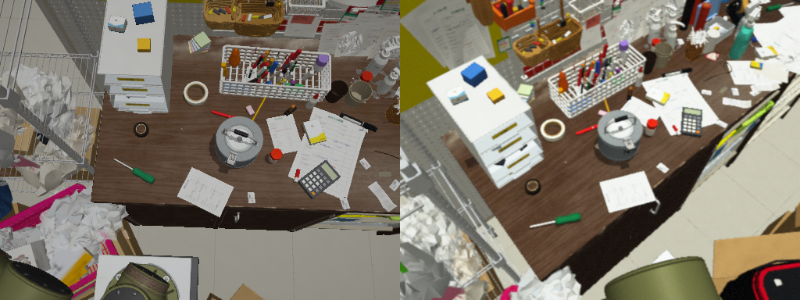

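```bash
cat > go.py <<'E'
from h import *
import sys
# usage: go.py x y z yaw_deg -> shift (units of 50mm) and turn in tool axes
a=list(map(float,sys.argv[1:])); o=ctrl.get_obs()
M=R.from_euler("xyz",o["eef_rot"]); G=R.from_euler("xyz",[np.pi,0,np.radians(a[3])])
print("t",o["time_s"],"pos",np.round(o["ee_pos"],4),"rpy",np.round(np.degrees(o["eef_rot"]),2),"q",np.round(o["qpos"],2),"F",np.round(o["force"],1))
print("shift",(M.inv().apply(np.array(a[:3])-o["ee_pos"])/.05).round(3),"rot",(M.inv()*G).as_rotvec().round(4))
E
python3 go.py .48 -.28 .26 158
```

```text
t 1.0 pos [0.209  0.5087 0.2194] rpy [-180.     -0.    157.67] q [ 1.11  0.3   1.52  0.    1.32 -0.07] F [-1.1  0.4 -1.3]
shift [-11.008 -12.531  -0.811] rot [-0.     -0.     -0.0058]
```

```bash
python3 - <<'E'
from h import *
print(np.array(ctrl.camera_params("wrist")["T_tool_cam"]).round(3))
E
```

```text
[[-0.    -0.97  -0.245  0.07 ]
 [ 1.     0.    -0.001  0.   ]
 [ 0.001 -0.245  0.97  -0.165]
 [ 0.     0.     0.     1.   ]]
```

Call:
{"api": "move_arm", "payload": {
  "targets": [
    [1,-11,-12.5,-0.8,0,0,0],
    [1,-11,-12.5,-0.8,0,0,0],
    [1,-11,-12.5,-0.8,0,0,0],
    [1,-11,-12.5,-0.8,0,0,0],
    [1,-11,-12.5,-0.8,0,0,0],
    [1,-11,-12.5,-0.8,0,0,0],
    [1,-11,-12.5,-0.8,0,0,0],
    [1,-11,-12.5,-0.8,0,0,0],
    [1,-11,-12.5,-0.8,0,0,0],
    [1,-11,-12.5,-0.8,0,0,0],
    [1,-11,-12.5,-0.8,0,0,0],
    [1,-11,-12.5,-0.8,0,0,0]
  ]
}}

```text
time_s: 2.2
ee_pos: [0.4044, -0.0601, 0.2487]
eef_rot: [3.141, 0.001, 2.751]
force: [0.6, 0.9, 0.2]
grip_width: 0.0939
grip_force: 0.0
```

```bash
python3 go.py .48 -.28 .26 158
```

```text
t 2.2 pos [ 0.4044 -0.0601  0.2487] rpy [1.7999e+02 5.0000e-02 1.5764e+02] q [-0.24 -0.05  1.84  0.    1.35 -1.42] F [0.6 0.9 0.2]
shift [-3.071 -3.492 -0.224] rot [ 0.0002  0.0009 -0.0062]
```

Call:
{"api": "move_arm", "payload": {
  "targets": [
    [1,-2.8,-3.2,-0.2,0,0,0],
    [1,-2.8,-3.2,-0.2,0,0,0],
    [1,-2.8,-3.2,-0.2,0,0,0],
    [1,-2.8,-3.2,-0.2,0,0,0],
    [1,-2.8,-3.2,-0.2,0,0,0],
    [1,-2.8,-3.2,-0.2,0,0,0],
    [1,-2.8,-3.2,-0.2,0,0,0],
    [1,-2.8,-3.2,-0.2,0,0,0],
    [1,-2.8,-3.2,-0.2,0,0,0],
    [1,-2.8,-3.2,-0.2,0,0,0]
  ]
}}

```text
time_s: 3.2
ee_pos: [0.473, -0.2583, 0.2586]
eef_rot: [-3.142, 0.001, 2.753]
force: [-0.7, -0.6, -0.3]
grip_width: 0.0942
grip_force: 0.0
```

```bash
cat > w.py <<'E'
from h import *
import sys
o=ctrl.get_obs(); print(o["time_s"],o["ee_pos"],np.degrees(o["eef_rot"]).round(2))
Z=dict(hasp_pin=.112,hasp_end=.118,lid_grip=.159,ball_center=.107,lid=.105,canister=0)
img,d,K,W=cam("wrist")
for t,z in Z.items():
    for r in ctrl.tip_of("wrist",t)[:1]:
        u=np.round(r["point"]).astype(int); print(t,round(r["score"],2),u,onz(r["point"],K,W,z).round(4))
# circle fit of lid rim top via depth
v,u=np.nonzero(d>0); zc=d[v,u]; P=(np.linalg.inv(K)@np.array([u,v,np.ones_like(u)])*zc).T@W[:3,:3].T+W[:3,3]
np.save("cloud.npy",P)
m=(abs(P[:,2]-.109)<.003)&(np.hypot(P[:,0]-.55,P[:,1]+.31)<.11)
if m.sum()>50:
    c,r=cv2.minEnclosingCircle(P[m,:2].astype(np.float32)); print("rim",c,r,m.sum())
m=(P[:,2]>.145)&(P[:,2]<.18)&(np.hypot(P[:,0]-.55,P[:,1]+.31)<.05)
if m.sum()>50: print("handle",cv2.minAreaRect(P[m,:2].astype(np.float32)),np.median(P[m,2]),m.sum())
save(sys.argv[1],img)
E
python3 w.py b.png
```

```text
3.2 [ 0.47299587 -0.25829213  0.25862411] [-1.8000e+02  4.0000e-02  1.5772e+02]
hasp_pin 0.72 [231 180] [ 0.46   -0.2826  0.112 ]
hasp_end 0.97 [234 215] [ 0.4945 -0.2933  0.118 ]
lid_grip 0.68 [499 172] [ 0.5336 -0.0573  0.159 ]
ball_center 0.73 [239 262] [ 0.5508 -0.3128  0.107 ]
lid 0.84 [240 260] [ 0.5498 -0.3109  0.105 ]
canister 0.98 [245 230] [ 0.5559 -0.3123  0.    ]
rim (0.5423997640609741, -0.31072503328323364) 0.09204661101102829 6529
handle ((0.5488359928131104, -0.30955827236175537), (0.09969856590032578, 0.009767050854861736), 68.16165924072266) 0.15881034888467527 703
```

View pics/b.png

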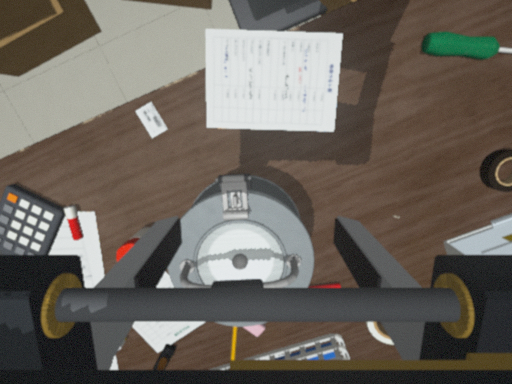

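```bash
python3 go.py .494 -.292 .17 160
```

```text
t 3.55 pos [ 0.4729 -0.2591  0.2583] rpy [-180.      0.    157.67] q [-0.57  0.25  1.5  -0.    1.4  -1.75] F [-0.1 -0.2 -0.1]
shift [-0.64  -0.449  1.765] rot [-0.      0.     -0.0407]
```

Call:
{"api": "move_arm", "payload": {
  "targets": [
    [0.2,-0.64,-0.45,0.8,0,0,-0.04],
    [0.2,-0.64,-0.45,1.4,0,0,-0.04],
    [0.2,-0.64,-0.45,1.77,0,0,-0.04],
    [0.2,-0.64,-0.45,1.77,0,0,-0.04],
    [0.2,-0.64,-0.45,1.77,0,0,-0.04],
    [0.2,-0.64,-0.45,1.77,0,0,-0.04]
  ]
}}

```text
time_s: 4.15
ee_pos: [0.4945, -0.2923, 0.1714]
eef_rot: [-3.141, 0.002, 2.792]
force: [0.6, -0.9, -0.5]
grip_width: 0.0562
grip_force: 0.0
```

```bash
python3 w.py c.png; python3 go.py .494 -.292 .126 160
```

```text
4.15 [ 0.49450662 -0.29228308  0.17142823] [-1.7997e+02  1.4000e-01  1.5996e+02]
hasp_pin 0.81 [258 158] [ 0.4594 -0.2791  0.112 ]
hasp_end 0.81 [258 212] [ 0.496  -0.2922  0.118 ]
lid_grip 0.65 [262 318] [ 0.5528 -0.31    0.159 ]
ball_center 0.67 [259 275] [ 0.5503 -0.3116  0.107 ]
lid 0.81 [260 272] [ 0.5498 -0.3097  0.105 ]
canister 0.97 [257 227] [ 0.5493 -0.3129  0.    ]
rim (0.5427273511886597, -0.30787912011146545) 0.09203992038965225 10344
handle ((0.5530290007591248, -0.3149344325065613), (0.05839207023382187, 0.008780925534665585), 70.16268157958984) 0.16519092811708994 657
t 4.5 pos [ 0.4941 -0.292   0.1701] rpy [-1.7999e+02  2.0000e-02  1.5996e+02] q [-0.6   0.4   1.51 -0.    1.23 -1.82] F [-0.4 -0.4  0.4]
shift [0.002 0.001 0.881] rot [-0.0001  0.0004 -0.0007]
```

View pics/c.png

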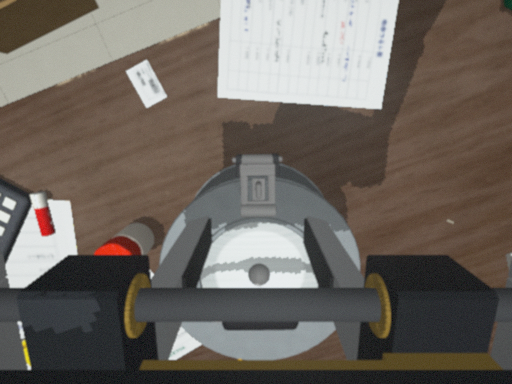

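Call:
{"api": "move_arm", "payload": {
  "targets": [
    [0.1,-0.02,0,0.4,0,0,0],
    [0.0,-0.02,0,0.75,0,0,0],
    [0.0,-0.02,0,0.89,0,0,0],
    [0.0,-0.02,0,0.89,0,0,0],
    [-0.3,-0.02,0,0.89,0,0,0],
    [-0.6,-0.02,0,0.89,0,0,0],
    [-1,-0.02,0,0.89,0,0,0],
    [-1,-0.02,0,0.89,0,0,0],
    [-1,-0.02,0,0.89,0,0,0],
    [-1,-0.02,0,0.89,0,0,0]
  ],
  "grip_force": 10
}}

```text
time_s: 5.5
ee_pos: [0.4953, -0.2923, 0.1258]
eef_rot: [3.141, 0.001, 2.792]
force: [2.0, 3.3, 6.3]
grip_width: 0.0256
grip_force: 10.0
```

```bash
python3 go.py .4953 -.292 .1255 160
python3 -c "
import numpy as np
for f in np.arange(.163,2.5,.22): print(round(f,2),'x',round((.0365-.037*np.cos(f))/.05,2),'z',round(-(.037*np.sin(f)-.006)/.05,2))"
```

```text
t 5.5 pos [ 0.4953 -0.2923  0.1258] rpy [1.7999e+02 6.0000e-02 1.5997e+02] q [-0.6   0.45  1.55  0.    1.15 -1.82] F [2.  3.3 6.3]
shift [0.002 0.006 0.005] rot [ 0.0001  0.001  -0.0006]
0.16 x -0.0 z -0.0
0.38 x 0.04 z -0.16
0.6 x 0.12 z -0.3
0.82 x 0.23 z -0.42
1.04 x 0.36 z -0.52
1.26 x 0.51 z -0.59
1.48 x 0.67 z -0.62
1.7 x 0.83 z -0.61
1.92 x 0.99 z -0.57
2.14 x 1.13 z -0.5
2.36 x 1.26 z -0.4
```

Call:
{"api": "move_arm", "payload": {
  "targets": [
    [-1,0.04,0,-0.16,0,0,0],
    [-1,0.12,0,-0.3,0,0,0],
    [-1,0.23,0,-0.42,0,0,0],
    [-1,0.36,0,-0.52,0,0,0],
    [-1,0.51,0,-0.59,0,0,0],
    [-1,0.67,0,-0.62,0,0,0],
    [-1,0.83,0,-0.61,0,0,0],
    [-1,0.99,0,-0.57,0,0,0],
    [-1,1.13,0,-0.5,0,0,0],
    [-1,1.26,0,-0.4,0,0,0],
    [-1,1.26,0,-0.4,0,0,0]
  ]
}}

```text
time_s: 6.6
ee_pos: [0.4341, -0.271, 0.145]
eef_rot: [-3.14, -0.002, 2.791]
force: [-3.8, -2.3, 4.9]
grip_width: 0.0258
grip_force: 10.0
```

```bash
python3 go.py .4953 -.292 .1255 160; python3 - <<'E'
from h import *
img,d,K,W=cam("side"); r=ctrl.tip_of("side","hasp_end")[:1]; print(r)
save("d.png",cv2.resize(img[110:250,220:400],(720,560)))
E
```

```text
t 6.6 pos [ 0.4341 -0.271   0.145 ] rpy [-1.7993e+02 -9.0000e-02  1.5994e+02] q [-0.63  0.29  1.71 -0.    1.14 -1.85] F [-3.8 -2.3  4.9]
shift [-1.295  0.026  0.389] rot [-0.0012 -0.0016 -0.0011]
[]
```

View pics/d.png

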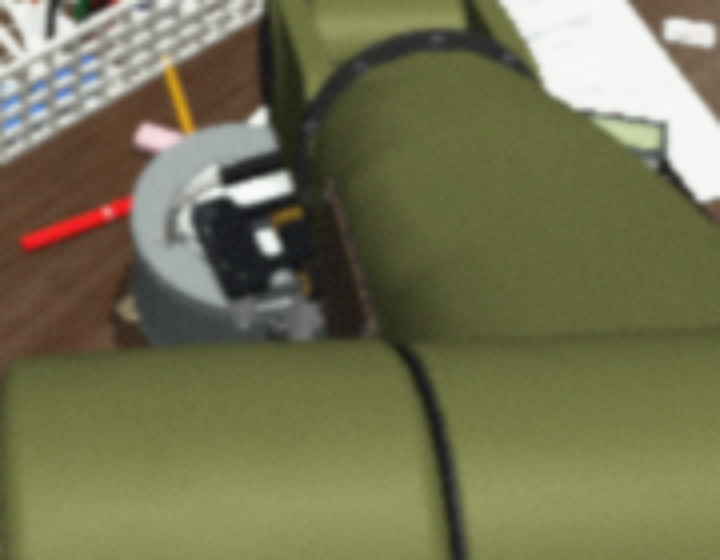

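Call:
{"api": "move_arm", "payload": {
  "targets": [
    [0.0,0,0,0,0,0,0],
    [0.2,0,0,0,0,0,0],
    [0.2,0,0,0,0,0,0],
    [0.2,0,0,-0.5,0,0,0],
    [0.2,0,0,-1.3,0,0,0],
    [0.2,-0.3,0,-2.1,0,0,0.14],
    [0.2,-0.8,0,-2.5,0,0,0.29],
    [0.2,-1.3,0,-2.5,0,0,0.44],
    [0.2,-1.9,0,-2.5,0,0,0.58],
    [0.2,-2.47,0,-2.5,0,0,0.72],
    [0.2,-2.47,0,-2.5,0,0,0.86],
    [0.2,-2.47,0,-2.5,0,0,1.0]
  ]
}}

```text
time_s: 7.9
ee_pos: [0.5522, -0.3131, 0.2691]
eef_rot: [-3.14, -0.001, 1.786]
force: [-0.1, 0.2, -0.7]
grip_width: 0.0566
grip_force: 0.0
```

```bash
python3 go.py .5505 -.3115 .27 70
```

```text
t 7.9 pos [ 0.5522 -0.3131  0.2691] rpy [-1.7994e+02 -7.0000e-02  1.0236e+02] q [-0.57  0.47  1.18  0.    1.5  -0.79] F [-0.1  0.2 -0.7]
shift [ 0.038 -0.027 -0.018] rot [-0.0014 -0.0008  0.5647]
```

Call:
{"api": "move_arm", "payload": {
  "targets": [
    [0.2,0.03,-0.03,0,0,0,0.14],
    [0.2,0.03,-0.03,0,0,0,0.28],
    [0.2,0.03,-0.03,0,0,0,0.42],
    [0.2,0.03,-0.03,0,0,0,0.565],
    [0.2,0.03,-0.03,0,0,0,0.565],
    [0.2,0.03,-0.03,0,0,0,0.565],
    [0.2,0.03,-0.03,0,0,0,0.565]
  ]
}}

```text
time_s: 8.6
ee_pos: [0.55, -0.3119, 0.2701]
eef_rot: [-3.141, -0.0, 1.23]
force: [0.1, -0.3, 0.5]
grip_width: 0.0564
grip_force: 0.0
```

```bash
python3 w.py e.png; python3 go.py .5505 -.3115 .154 70
```

```text
8.6 [ 0.54997123 -0.31193804  0.27013712] [-179.99   -0.     70.49]
hasp_pin 0.71 [256 180] [ 0.5494 -0.3109  0.112 ]
hasp_end 0.95 [144 177] [ 0.441  -0.2685  0.118 ]
lid_grip 0.94 [259 190] [ 0.5521 -0.3116  0.159 ]
lid 0.95 [257 178] [ 0.5505 -0.3106  0.105 ]
rim (0.537972092628479, -0.3063092529773712) 0.09748274087905884 12157
handle ((0.55211341381073, -0.31080880761146545), (0.09928920865058899, 0.013837315142154694), 70.66104888916016) 0.1638290550714303 1264
t 8.95 pos [ 0.55   -0.312   0.2702] rpy [-180.      0.     70.32] q [-0.57  0.46  1.19 -0.    1.5  -0.23] F [-1.   0.2  0.2]
shift [0.013 0.006 2.325] rot [-0.      0.      0.0056]
```

View pics/e.png

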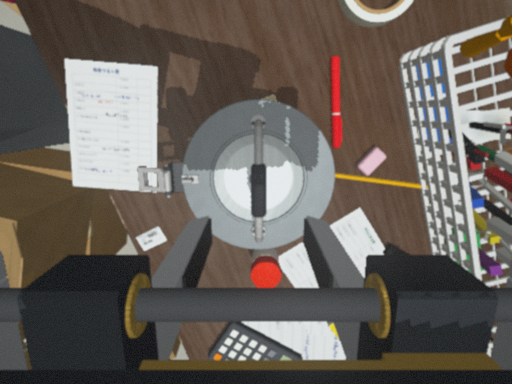

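Call:
{"api": "move_arm", "payload": {
  "targets": [
    [0.0,0.02,0.03,0.6,0,0,0],
    [-0.1,0.02,0.03,1.2,0,0,0],
    [-0.1,0.02,0.03,1.8,0,0,0],
    [-0.1,0.02,0.03,2.2,0,0,0],
    [-0.1,0.02,0.03,2.33,0,0,0],
    [-0.1,0.02,0.03,2.33,0,0,0],
    [-0.3,0.02,0.03,2.33,0,0,0],
    [-0.4,0.02,0.03,2.33,0,0,0],
    [-0.45,0.02,0.03,2.33,0,0,0],
    [-0.5,0.02,0.03,2.33,0,0,0]
  ],
  "grip_force": 5
}}

```text
time_s: 9.95
ee_pos: [0.5519, -0.3116, 0.1543]
eef_rot: [3.141, 0.0, 1.227]
force: [0.4, 1.1, -0.5]
grip_width: 0.0239
grip_force: 0.0
```

```bash
python3 w.py f.png;  python3 go.py .5518 -.3113 .154 70
```

```text
9.95 [ 0.55187379 -0.3116326   0.1543057 ] [1.7996e+02 1.0000e-02 7.0290e+01]
hasp_pin 0.63 [117 216] [ 0.4595 -0.2792  0.112 ]
hasp_end 0.95 [ 84 209] [ 0.4444 -0.2657  0.118 ]
lid_grip 0.81 [258 243] [ 0.5527 -0.3118  0.159 ]
lid 0.68 [257 210] [ 0.5529 -0.3102  0.105 ]
rim (0.5380896329879761, -0.30564114451408386) 0.09738785773515701 20648
handle ((0.5549861192703247, -0.300889790058136), (0.04296411573886871, 0.07307174056768417), 7.798793792724609) 0.1644406992290094 4240
t 10.3 pos [ 0.5517 -0.3115  0.1537] rpy [-179.99   -0.     70.29] q [-0.57  0.54  1.34  0.    1.26 -0.23] F [ 0.6  0.  -0.4]
shift [ 0.005 -0.    -0.006] rot [-0.0001 -0.      0.0051]
```

View pics/f.png

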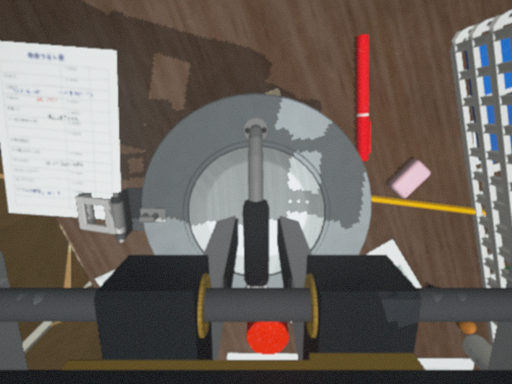

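Call:
{"api": "move_arm", "payload": {
  "targets": [
    [-0.55,0,0,0,0,0,0],
    [-0.6,0,0,0,0,0,0],
    [-0.65,0,0,0,0,0,0],
    [-0.7,0,0,0,0,0,0],
    [-0.75,0,0,0,0,0,0],
    [-0.8,0,0,0,0,0,0],
    [-1,0,0,0,0,0,0],
    [-1,0,0,0,0,0,0],
    [-1,0,0,0,0,0,0]
  ],
  "grip_force": 6
}}

```text
time_s: 11.2
ee_pos: [0.5517, -0.3115, 0.1537]
eef_rot: [-3.141, 0.0, 1.227]
force: [-2.3, 1.0, 0.9]
grip_width: 0.0136
grip_force: 6.0
```

Call:
{"api": "move_arm", "payload": {
  "targets": [
    [-1,0,0,0,0,0,0],
    [-1,0,0,0,0,0,0],
    [-1,0,0,0,0,0,0]
  ],
  "grip_force": 40
}}

```text
time_s: 11.5
ee_pos: [0.5517, -0.3115, 0.1537]
eef_rot: [-3.142, -0.0, 1.227]
force: [-1.8, 0.7, 0.5]
grip_width: 0.0136
grip_force: 40.0
```

```bash
python3 go.py .5518 -.3113 .154 70; python3 -c "
from h import *
print(ctrl.get_obs()['moment'])"
```

```text
t 11.5 pos [ 0.5517 -0.3115  0.1537] rpy [-180.     -0.     70.29] q [-0.57  0.54  1.34  0.    1.26 -0.23] F [-1.8  0.7  0.5]
shift [ 0.005 -0.    -0.006] rot [-0.0001 -0.      0.0051]
[0.05492317 0.459839   0.09477983]
```

Call:
{"api": "move_arm", "payload": {
  "targets": [
    [-1,0,0,0,0,0,-0.01],
    [-1,0,0,0,0,0,-0.03],
    [-1,0,0,0,0,0,-0.06],
    [-1,0,0,0,0,0,-0.1],
    [-1,0,0,0,0,0,-0.14],
    [-1,0,0,0,0,0,-0.18],
    [-1,0,0,0,0,0,-0.22],
    [-1,0,0,0,0,0,-0.26],
    [-1,0,0,0,0,0,-0.3],
    [-1,0,0,0,0,0,-0.33],
    [-1,0,0,0,0,0,-0.35],
    [-1,0,0,0,0,0,-0.36]
  ]
}}

```text
time_s: 12.7
ee_pos: [0.5518, -0.3116, 0.1537]
eef_rot: [3.141, 0.0, 1.588]
force: [0.7, -0.1, -0.9]
grip_width: 0.0135
grip_force: 40.0
```

```bash
python3 go.py .5518 -.3113 .154 160; python3 - <<'E'
from h import *
print(ctrl.get_obs()['moment'])
img,d,K,W=cam("wrist"); print([(r["score"],onz(r["point"],K,W,.107)) for r in ctrl.tip_of("wrist","ball_center")[:1]],[(r["score"],onz(r["point"],K,W,.105)) for r in ctrl.tip_of("wrist","lid")[:1]])
save("g.png",img)
E
```

```text
t 12.7 pos [ 0.5518 -0.3116  0.1537] rpy [179.99   0.    90.99] q [-0.57  0.54  1.34  0.    1.26 -0.59] F [ 0.7 -0.1 -0.9]
shift [ 0.005 -0.    -0.006] rot [ 1.0000e-04  2.0000e-04 -1.2044e+00]
[-0.03568861  0.02921873 -0.13377701]
[] [(0.61, array([ 0.55261357, -0.31168954,  0.105     ]))]
```

View pics/g.png

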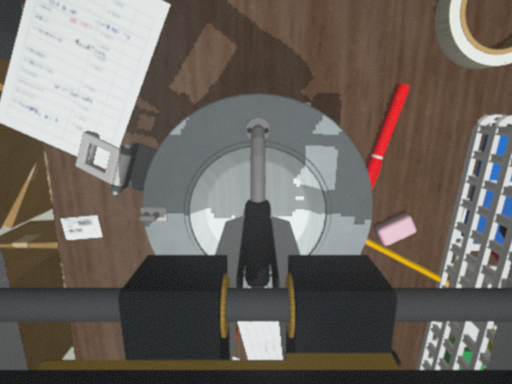

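The lid turns with the gripper: the staple stays at (152,214) while the hasp, now outside at (100,157), shifts. Forces are tiny, so I'll continue turning.

Call:
{"api": "move_arm", "payload": {
  "targets": [
    [-1,0,0,0,0,0,-0.01],
    [-1,0,0,0,0,0,-0.03],
    [-1,0,0,0,0,0,-0.07],
    [-1,0,0,0,0,0,-0.12],
    [-1,0,0,0,0,0,-0.18],
    [-1,0,0,0,0,0,-0.24],
    [-1,0,0,0,0,0,-0.3],
    [-1,0,0,0,0,0,-0.36],
    [-1,0,0,0,0,0,-0.42],
    [-1,0,0,0,0,0,-0.48],
    [-1,0,0,0,0,0,-0.54],
    [-1,0,0,0,0,0,-0.6]
  ]
}}

```text
time_s: 14.05
ee_pos: [0.5517, -0.3116, 0.1537]
eef_rot: [-3.142, -0.0, 2.19]
force: [-0.2, 0.4, 0.0]
grip_width: 0.0137
grip_force: 40.0
```

Call:
{"api": "move_arm", "payload": {
  "targets": [
    [-1,0,0,0,0,0,-0.06],
    [-1,0,0,0,0,0,-0.12],
    [-1,0,0,0,0,0,-0.18],
    [-1,0,0,0,0,0,-0.24],
    [-1,0,0,0,0,0,-0.3],
    [-1,0,0,0,0,0,-0.36],
    [-1,0,0,0,0,0,-0.42],
    [-1,0,0,0,0,0,-0.48],
    [-1,0,0,0,0,0,-0.53],
    [-1,0,0,0,0,0,-0.57],
    [-1,0,0,0,0,0,-0.59],
    [-1,0,0,0,0,0,-0.6]
  ]
}}

```text
time_s: 15.25
ee_pos: [0.5517, -0.3116, 0.1537]
eef_rot: [-3.142, -0.0, 2.787]
force: [-0.7, -0.3, -1.0]
grip_width: 0.0136
grip_force: 40.0
```

```bash
python3 go.py .5518 -.3113 .154 160; python3 - <<'E'
from h import *
print(ctrl.get_obs()['moment'])
img,d,K,W=cam("wrist")
save("i.png",img)
E
```

```text
t 15.25 pos [ 0.5517 -0.3116  0.1537] rpy [-180.     -0.    159.71] q [-0.57  0.54  1.34 -0.    1.26 -1.79] F [-0.7 -0.3 -1. ]
shift [ 0.     0.006 -0.005] rot [-0.     -0.     -0.0051]
[-0.07486213 -0.01517429 -0.13424471]
```

View pics/i.png

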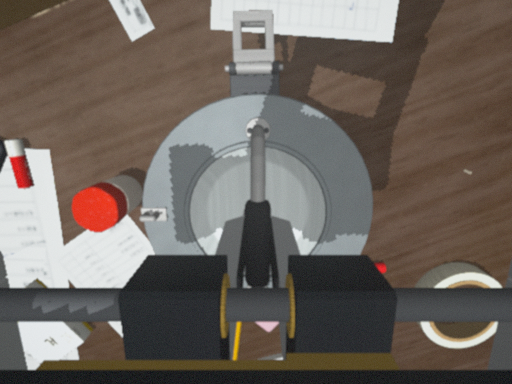

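Call:
{"api": "move_arm", "payload": {
  "targets": [
    [-1,0,0,-0.005,0,0,0],
    [-1,0,0,-0.015,0,0,0],
    [-1,0,0,-0.03,0,0,0],
    [-1,0,0,-0.05,0,0,0],
    [-1,0,0,-0.075,0,0,0],
    [-1,0,0,-0.1,0,0,0],
    [-1,0,0,-0.12,0,0,0],
    [-1,0,0,-0.135,0,0,0],
    [-1,0,0,-0.145,0,0,0],
    [-1,0,0,-0.15,0,0,0]
  ]
}}

```text
time_s: 16.3
ee_pos: [0.5517, -0.3115, 0.1613]
eef_rot: [3.142, -0.0, 2.787]
force: [0.2, -0.1, -4.6]
grip_width: 0.0137
grip_force: 40.0
```

```bash
python3 go.py .5517 -.3116 .254 159.7; python3 -c "
from h import *
print(ctrl.get_obs()['moment'])"
```

```text
t 16.3 pos [ 0.5517 -0.3115  0.1613] rpy [180.    -0.   159.67] q [-0.57  0.53  1.33  0.    1.28 -1.79] F [ 0.2 -0.1 -4.6]
shift [ 0.000e+00 -1.000e-03 -1.854e+00] rot [ 0.     -0.     -0.0005]
[-0.0016206   0.01134877 -0.04053139]
```

Call:
{"api": "move_arm", "payload": {
  "targets": [
    [-1,0,0,-0.01,0,0,0],
    [-1,0,0,-0.03,0,0,0],
    [-1,0,0,-0.06,0,0,0],
    [-1,0,0,-0.1,0,0,0],
    [-1,0,0,-0.15,0,0,0],
    [-1,0,0,-0.21,0,0,0],
    [-1,0,0,-0.28,0,0,0],
    [-1,0,0,-0.35,0,0,0],
    [-1,0,0,-0.42,0,0,0],
    [-1,0,0,-0.49,0,0,0],
    [-1,0,0,-0.56,0,0,0],
    [-1,0,0,-0.63,0,0,0]
  ]
}}

```text
time_s: 17.5
ee_pos: [0.5517, -0.3116, 0.1931]
eef_rot: [-3.142, 0.0, 2.787]
force: [-0.3, 0.7, -4.6]
grip_width: 0.0136
grip_force: 40.0
```

Call:
{"api": "move_arm", "payload": {
  "targets": [
    [-1,0,0,-0.07,0,0,0],
    [-1,0,0,-0.14,0,0,0],
    [-1,0,0,-0.21,0,0,0],
    [-1,0,0,-0.28,0,0,0],
    [-1,0,0,-0.35,0,0,0],
    [-1,0,0,-0.42,0,0,0],
    [-1,0,0,-0.49,0,0,0],
    [-1,0,0,-0.56,0,0,0],
    [-1,0,0,-0.63,0,0,0],
    [-1,0,0,-0.7,0,0,0],
    [-1,0,0,-0.77,0,0,0],
    [-1,0,0,-0.84,0,0,0]
  ]
}}

```text
time_s: 18.7
ee_pos: [0.5517, -0.3115, 0.235]
eef_rot: [3.142, -0.0, 2.787]
force: [0.2, 0.5, -5.4]
grip_width: 0.0136
grip_force: 40.0
```

Call:
{"api": "move_arm", "payload": {
  "targets": [
    [-1,0,0,-0.07,0,0,0],
    [-1,0,0,-0.14,0,0,0],
    [-1,0,0,-0.2,0,0,0],
    [-1,0,0,-0.26,0,0,0],
    [-1,0,0,-0.31,0,0,0],
    [-1,0,0,-0.34,0,0,0],
    [-1,0,0,-0.36,0,0,0],
    [-1,0,0,-0.37,0,0,0],
    [-1,0,0,-0.375,0,0,0],
    [-1,0,0,-0.38,0,0,0],
    [-1,0,0,-0.38,0,0,0],
    [-1,0,0,-0.38,0,0,0]
  ]
}}

```text
time_s: 19.9
ee_pos: [0.5517, -0.3115, 0.2537]
eef_rot: [3.142, -0.0, 2.787]
force: [-0.3, 0.2, -3.4]
grip_width: 0.014
grip_force: 40.0
```

```bash
python3 go.py .5517 -.3116 .254 159.7; python3 - <<'E'
from h import *
ims=[]
for n in ["wrist","side","top"]:
    img,d,K,W=cam(n)
    print(n,[(r["score"],np.round(r["point"]),onz(r["point"],K,W,.207).round(4)) for r in ctrl.tip_of(n,"ball_center")[:2]])
    ims.append(img if n=="wrist" else cv2.resize(img[80:272,200:456],(512,384)))
save("j.png",cv2.resize(np.hstack(ims[:2]),(800,300)))
E
```

```text
t 19.9 pos [ 0.5517 -0.3115  0.2537] rpy [180.    -0.   159.67] q [-0.57  0.47  1.21 -0.    1.46 -1.79] F [-0.3  0.2 -3.4]
shift [ 0.    -0.001 -0.006] rot [ 0.     -0.0001 -0.0005]
wrist []
side []
top [(0.71, array([288., 219.]), array([ 0.4068, -0.2556,  0.207 ]))]
```

View pics/j.png

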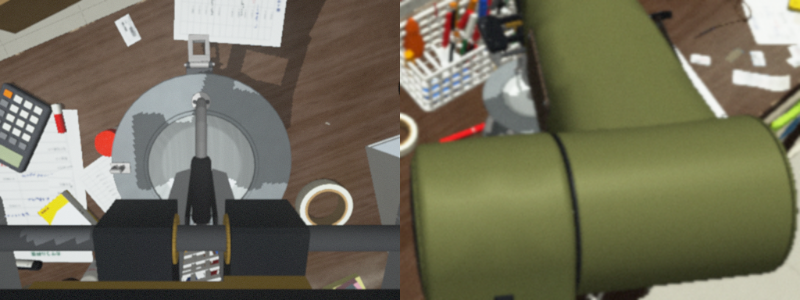

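```bash
python3 -c "
from station import ctrl
print(ctrl.hand_in())"
```

```text
the job is handed in; nothing more can be done
None
```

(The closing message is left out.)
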